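# Open the bench shear

### The job

Open the bench shear so that the next strip can be loaded: with the fingertips push the safety catch's peg round until the catch is swung right off the blade arm, then push the handle up past the arm's balance point so that the counterweight takes it up and keeps it fully raised on its own. Push gently, grip nothing, and leave the hammer, punch pot, pitch bowl and steel block where they are.

Things in the scene. Friction and masses are not known exactly. Their poses are not given: they have to be found in the camera images.
- shear: Hand guillotine shear, fast on the bench: green cast bed 200 x 185 mm, top 84 mm above the bench, steel blade arm along one edge. Origin on the bench under the arm's pivot bolt. Its -x points along the lowered arm from pivot to handle, +y from the arm across the bed, z up. Bed: x -212 to -12, y 0 to 190 mm; beyond x = -225 mm only open bench lies under the handle.
- blade_arm (a joint): Blade arm, rad: 0 = down (level), 1.0 = fully raised on its buffer. Turns about the shear's y axis through pivot; the handle end rises and swings back over the pivot. Balance at about 0.6 rad: below it the arm falls shut, above it the counterweight takes it up and holds it. Needs 2 to 3 N up at the handle from down, less higher. Under the catch it can rise only 0.02 rad.
- pivot (a point): Centre of the arm's hinge, in the arm's mid plane, 95 mm above the bench.
- grip (a point): On the centre line of the handle grip, 286 mm from the pivot, 41 mm short of the grip's free end; moves with the arm (arm down: axes parallel to the shear's, 124 mm above the bench, grip's underside 109 mm). The grip is a black round bar, 28 mm diameter, 118 mm long with round ends, in line with the arm but cranked up 11 degrees towards its free end.
- weight (a point): Dark steel drum, 68 mm diameter, 34 mm thick, on a cranked flat tail behind the pivot, fixed to the arm: with the arm down it stands up and back at 45 degrees, centre 112 mm from the pivot; it swings back and down as the arm rises. The point is the drum's centre.
- catch (a joint): Safety catch, rad: 0 = its flat nose (14 mm wide, reaching 64 mm from the axis) lies square across the top of the arm, locking it; 1.57 = swung fully off, at its stop. Turns about the vertical axis through catch_pivot, counter-clockwise seen from above, and stays where left; the arm is free from about 1.0. About 1.5 N at the peg. Starts between 0 and 0.3.
- catch_peg (a point): Thumb peg of the catch: upright round steel peg, 16 mm diameter, on the catch's tail 42 mm from its axis, opposite the nose. The point is on the peg's centre line 147 mm above the bench; peg top 165 mm, catch plate 129 mm. At 0 rad it lies from the axis towards the shear's +y; unlocking moves it towards the shear's -x (handle end), then -y.
- catch_pivot (a point): On the vertical axis of the catch, at the corner of the bed nearest the handle, 129 mm above the bench.
- hammer: Bystander: chasing hammer lying on the bench, 255 mm long, wooden shaft along its x axis. Origin on the bench under the shaft.
- punch_pot: Bystander: metal pot of chasing punches, 66 mm in diameter, 80 mm tall, punches up to 120 mm. Origin at the centre of its underside.
- pitch_bowl: Bystander: white pitch bowl on a wooden ring, 186 mm in diameter, 95 mm tall. Origin at the centre of its underside.
- bench_block: Bystander: loose steel bench block, 65 x 65 x 20 mm. Origin at the centre of its underside.

How it is judged (in metres and radians):
On the way, in this order (a step that is already met when the one before it is completed fails the run):
1. the catch is swung off the arm while the arm is still down (value of joint catch above 1 rad and value of joint blade_arm below 0.2 rad), for 0.1 s.
2. the arm is fully raised (value of joint blade_arm above 0.95 rad), for 0.2 s.
At the end, for the whole second after the job is handed in: The catch is swung at least 1.0 rad off the arm, the blade arm stands still fully raised (joint above 0.95 of 1.0 rad) on its counterweight alone, and no bystander has moved more than 20 mm (value of joint blade_arm above 0.95 rad and velocity of joint blade_arm below 0.1 rad/s and value of joint catch above 1 rad and distance of each of hammer, punch_pot, pitch_bowl, bench_block from where it was at the start of the episode below 0.02 m); the robot touches nothing.
It fails at once if a bystander is pushed about, tipped or lifted (distance of any of hammer, punch_pot, pitch_bowl, bench_block from where it was at the start of the episode above 0.02 m or angle between punch_pot's own z axis and vertical above 0.3 rad).
It fails at once if the handle, catch or any part of the shear is gripped or forced instead of pushed (contact force between the fingers and shear above 30 N).
It also fails if it takes over 58 s, if anything falls off the work surface, if the arm or the gripper's body presses on something with over 40 N, if the wrist force passes 120 N, or if a joint passes its speed limit or range.

### The arm

A 6-joint arm with a two-finger parallel gripper is mounted at the origin on the work surface. World frame = base frame: x ahead of the robot, y to its left, z up, the work surface at z = 0. Lengths are in m, angles in degrees, forces in N, time in s.
With the tool pointing down it reaches from about 0.4 to 0.825 m from the base axis. Payload 7 kg.
Tool frame: the origin (TCP) lies midway between the tips of the shut fingers; the grasp point (between the pads) lies r.grip_depth behind it (r.grip_depth is the distance from the TCP to the grasp point, in m); z points along the fingers, y is the direction in which the jaws open and shut (so a half turn about z gives the same grasp; the last joint's range is limited). The gripper opens to 88 mm and grips with 3 to 60 N. Pads are 19 mm wide; open, the fingers measure 130 mm over their backs; the gripper's body (78 mm by 193 mm) begins 47 mm behind the grasp point.
Start: joints at [16.507, 20.546, 0.682, 0, -70.136, -16.507], TCP at [0.675, -0, 0.227] pointing down, gripper open.
Joint ranges: [-176.03, 176.03], [-82.01, 121.73], [-58.28, 71.71], [-173.87, 95.51], [-174.79, -0.11], [-173.66, 173.66]. Speed limits (degrees/s): [136.94, 136.94, 172.46, 180, 180, 180].

### API

Orientations are given as [roll, pitch, yaw] about the fixed x, y, z axes, in that order (R = Rz(yaw) Ry(pitch) Rx(roll)).
In Python, from plant import r, imaging, close_job gives the robot as it stands.
- The arm moves only by the tool step_arm, never from a script. Its argument "commands" is a list of rows, each a list of 2 entries, a list of its own where there are three numbers: the shift along the tool's x, y, z in mm, then the turn about the tool's z in degrees. In form: [[[x, y, z], twist], ...]. A call has 1 to 20 rows; each row shifts and turns the commanded pose from where the row before left it, along the tool's axes as they then stand; what a row does not reach is not made up. A row lasts 1/8 s, in which the tool goes at most 62.5 mm and 10.7 degrees, less where a joint would pass 70% of its speed; a pose out of reach is approached as far as the arm can. A call with a gripper value outside its range is refused whole. "gripper" is the closure, from 0 (fully open) to 1 (shut), set as the call begins (left out, the last holds). The fingers move at their own pace and stop on an object; "grip_force" is the grip in N (left out, the last holds). Time passes only in rows, so rows that do not move let the fingers close. It gives the time, the measured TCP pose, the force and the opening at its end, in the units of the state.
- r.get_state(): the state, without advancing time (a new reading comes with each control period).
- imaging.capture(name): name is "scene" or "side" or "wrist"; returns a dict with "img" (384x512x3 uint8, red, green, blue), "z_map" (384x512 float32, m along the optical axis (not along the pixel's ray), 0 where there is no reading), "vfov" (degrees; the focal length in pixels is half the picture's height over the tangent of half this angle, whatever the lens; pixels are square), "cx", "cy" (the principal point, pixels), "extrinsics" (4x4, takes a point from camera to world coordinates); the wrist camera has in their place "T_tool_cam" (4x4, takes a point from camera to tool coordinates, whose origin is the TCP and whose axes are the flange's). Camera axes: x right, y down, z forward; pixel columns grow to the right and rows downward; lengths in m; the calibration is good to about 2 mm. The wrist camera is an equidistant fisheye: a pixel r from the principal point sees the ray r / f radians off the axis. A picture is of the moment at which its call begins: read the wrist's pose just before it.
- close_job(): hands the job in, once; it reports no verdict.
The state is a dict: "time_s": time; "joints": joint angles; "qd": joint speeds; "joint_torque": joint torques, N m; "tcp_pos": TCP position; "eef_rot": TCP orientation; "contact_force": force on the tool from outside, world axes, zero at the start; "moment": the same for the moment, N m; "gripper_width": finger opening in m.
Only numpy, scipy, OpenCV 4.12 (cv2) and the standard library are available. Lean on these libraries where they do the work, as an engineer would, in place of code of your own. Each camera call takes 0.05 s, during which the arm holds its last target.

## Working session

There is one attempt and no reset: what is moved stays moved. The work goes in short steps, Python scripts to look and compute and a tool call to move; the robot and the scene stay as the last step left them, time stands still between calls to the robot, and variables do not carry over. Pictures are saved under pics/ and viewed, and the job is handed in when it is done.

Besides the shell and the picture viewer there is one more tool, called as name(argument=value, ...) on one line, values as JSON. step_arm: Moves the arm, as the interface text tells. Its arguments: {"type":"object","properties":{"commands":{"type":"array","items":{"type":"array"}},"gripper":{"type":"number"},"grip_force":{"type":"number"}},"required":["commands"]}

```bash
ls; mkdir -p pics; python3 - <<'E'
from plant import r, imaging
import cv2,numpy as np
print(r.get_state(), r.grip_depth)
for n in ["scene","side","wrist"]:
    c=imaging.capture(n); cv2.imwrite(f"pics/{n}0.png",c["img"][:,:,::-1])
    np.savez(f"{n}0.npz",**c)
    print(n,c["vfov"],c["cx"],c["cy"],c.get("extrinsics",c.get("T_tool_cam")))
E
```

```text
pics
{'time_s': 0.0, 'joints': array([ 1.65089464e+01,  2.05906836e+01,  6.33633711e-01, -2.07770151e-02,
       -7.01348412e+01, -1.65050291e+01]), 'qd': array([ 0.06145563, -0.1377178 ,  0.15409885, -0.00118951,  0.08750541,
       -0.01531808]), 'joint_torque': array([-8.00930356e-04, -5.82726967e+01,  2.93058443e+01,  6.99745238e+00,
        6.93249181e-03, -2.06530804e-04]), 'tcp_pos': array([6.74512551e-01, 1.91811344e-06, 2.25628032e-01]), 'eef_rot': array([ 1.79906346e+02, -7.38190484e-03, -9.00031525e+01]), 'contact_force': array([-0.52573267, -0.48292992, -0.41206188]), 'moment': array([0.02590931, 0.02788531, 0.00881275]), 'gripper_width': 0.08796724047724311} 0.0188
scene 43.83178605672438 247.34919010799976 189.79229544467185 [[-0.54434374  0.51604977 -0.66134903  1.39122754]
 [ 0.83871112  0.31984293 -0.44075407  0.47645672]
 [-0.01592323 -0.7946025  -0.60692118  0.84070769]
 [ 0.          0.          0.          1.        ]]
side 49.96364044518046 257.3180326078511 193.8193185199813 [[-0.99284391 -0.04794447  0.10937232  0.45598907]
 [-0.11790129  0.53910872 -0.83394309  0.81445302]
 [-0.01898061 -0.84087045 -0.54090353  0.69912397]
 [ 0.          0.          0.          1.        ]]
wrist 65.70646984690485 251.03096888667395 185.49509941691505 [[-1.32616111e-03 -9.64757806e-01 -2.63136121e-01  6.97388967e-02]
 [ 9.99999121e-01 -1.28167962e-03 -3.40696394e-04 -7.84065180e-04]
 [-8.56669678e-06 -2.63136341e-01  9.64758657e-01 -1.57254396e-01]
 [ 0.00000000e+00  0.00000000e+00  0.00000000e+00  1.00000000e+00]]
```

View pics/scene0.png

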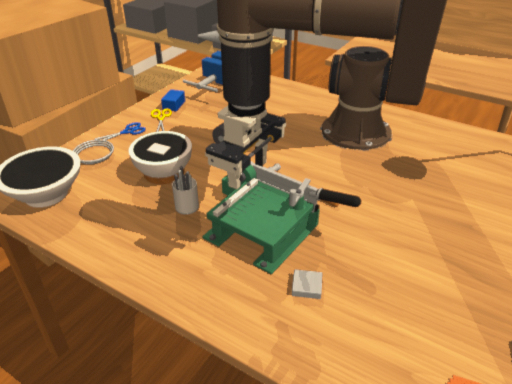

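View pics/side0.png

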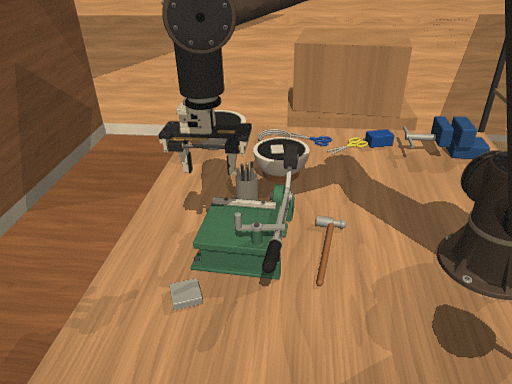

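View pics/wrist0.png

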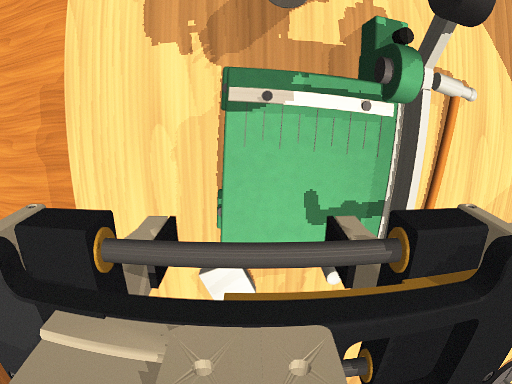

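```bash
cat > h.py <<'E'
import numpy as np,cv2
def load(n): return dict(np.load(n+".npz"))
def pts(c):
    f=192/np.tan(np.radians(float(c["vfov"]))/2); z=c["z_map"]
    v,u=np.mgrid[:384,:512]
    P=np.stack([(u-c["cx"])/f*z,(v-c["cy"])/f*z,z],-1)
    E=c["extrinsics"]; return P@E[:3,:3].T+E[:3,3]
def proj(c,p):
    f=192/np.tan(np.radians(float(c["vfov"]))/2); E=c["extrinsics"]
    q=(np.asarray(p)-E[:3,3])@E[:3,:3]; return q[...,:2]/q[...,2:]*f+[c["cx"],c["cy"]]
E
python3 - <<'E'
from h import *
for n,(x0,y0,x1,y1) in {"side0":(180,130,310,310),"scene0":(195,160,365,275)}.items():
    c=load(n); cv2.imwrite(f"pics/{n}c.png",cv2.resize(c["img"][y0:y1,x0:x1,::-1],None,fx=4.5 if n=="scene0" else 3.3,fy=4.5 if n=="scene0" else 3.3,interpolation=cv2.INTER_CUBIC))
    P=pts(c); hsv=cv2.cvtColor(c["img"],cv2.COLOR_RGB2HSV)
    g=(hsv[...,0]>55)&(hsv[...,0]<90)&(hsv[...,1]>120)&(c["z_map"]>0)
    top=g&(abs(P[...,2]-0.084)<0.006)
    q=P[top]; print(n,g.sum(),top.sum(),q.min(0),q.max(0))
    r=cv2.minAreaRect((q[:,:2]*1000).astype(np.float32)); print(r, cv2.boxPoints(r))
    dark=(c["img"].max(-1)<60)&(P[...,2]>0.08)&(P[...,2]<.16)
    k,l,s,ce=cv2.connectedComponentsWithStats(dark.astype(np.uint8))
    for i in range(1,k):
        if s[i,4]>40:
            d=P[l==i]; print(s[i],np.median(d,0),d.min(0),d.max(0))
E
```

```text
side0 68 6 [ 0.52327092 -0.07293328  0.07864552] [0.70646895 0.08781491 0.08504595]
((645.7050170898438, -19.56743621826172), (205.05255126953125, 137.28192138671875), 26.693832397460938) [[ 523.27094     -4.2993927]
 [ 584.9411    -126.94977  ]
 [ 768.1391     -34.83548  ]
 [ 706.46893     87.814896 ]]
[215 112  25  13 271] [ 0.75974035 -0.63860369  0.09182156] [ 0.70411956 -0.71152328  0.08788551] [ 0.8161278  -0.58452283  0.09505531]
[433 118   9  20 103] [-0.00176223 -0.59691714  0.09862525] [-0.00404393 -0.65351598  0.08040212] [ 4.98719087e-04 -5.38999669e-01  1.16974405e-01]
[451 118  11  22 113] [-0.06680434 -0.59037451  0.09898523] [-0.07033312 -0.65321228  0.08091517] [-0.03753697 -0.54208919  0.12062089]
[258 139  47  21 415] [ 0.55287205 -0.40083071  0.09341806] [ 0.45882884 -0.47713656  0.08959445] [ 0.61121033 -0.31983034  0.09687776]
[471 204  41  37 530] [0.05118236 0.04437833 0.14109988] [ 0.00825006 -0.02329136  0.12445847] [0.06894992 0.09568074 0.15994897]
[463 221  49  40 629] [0.04819243 0.0503727  0.09516706] [-0.00193338 -0.03626657  0.08001797] [0.07176044 0.07931994 0.12033985]
[262 240  19  33 413] [0.51347219 0.17856844 0.13383755] [0.49926793 0.10105131 0.08280001] [0.53261213 0.2144885  0.14390942]Traceback (most recent call last):
  File "<stdin>", line 7, in <module>
    return umr_minimum(a, axis, None, out, keepdims, initial, where)
ValueError: zero-size array to reduction operation minimum which has no identity
```

```bash
python3 - <<'E'
from h import *
for n,(x0,y0,x1,y1) in {"side0":(180,130,310,310),"scene0":(195,160,365,275)}.items():
    c=load(n); cv2.imwrite(f"pics/{n}c.png",cv2.resize(c["img"][y0:y1,x0:x1,::-1],None,fx=4.5 if n=="scene0" else 3.3,fy=4.5 if n=="scene0" else 3.3,interpolation=cv2.INTER_CUBIC))
    P=pts(c); hsv=cv2.cvtColor(c["img"],cv2.COLOR_RGB2HSV).astype(int); im=c["img"].astype(int)
    g=(im[...,1]>im[...,0]*1.5)&(im[...,1]>im[...,2]*1.1)&(c["z_map"]>0)
    print(n,g.sum(),np.histogram(P[g][:,2],bins=np.arange(0,.2,.01)))
    top=g&(abs(P[...,2]-0.084)<0.008)
    q=P[top]; print(top.sum(),q.min(0),q.max(0))
    r=cv2.minAreaRect((q[:,:2]*1000).astype(np.float32)); print(r, cv2.boxPoints(r))
    dark=(c["img"].max(-1)<60)&(P[...,2]>0.08)&(P[...,2]<.2)&(P[...,0]>.4)&(P[...,0]<.8)&(P[...,1]>-.3)
    k,l,s,ce=cv2.connectedComponentsWithStats(dark.astype(np.uint8))
    for i in range(1,k):
        if s[i,4]>40:
            d=P[l==i]; print(s[i],np.median(d,0),d.min(0),d.max(0))
E
```

```text
side0 3022 (array([ 268,  260,  134,  127,  134,  136,   49,  130, 1542,   36,   48,
         57,   58,    0,    0,    0,    0,    1,    2]), array([0.  , 0.01, 0.02, 0.03, 0.04, 0.05, 0.06, 0.07, 0.08, 0.09, 0.1 ,
       0.11, 0.12, 0.13, 0.14, 0.15, 0.16, 0.17, 0.18, 0.19]))
1598 [ 0.51395233 -0.08513417  0.07603506] [0.70646895 0.09968658 0.09150462]
((610.6907348632812, 2.5171585083007812), (186.96946716308594, 182.3704833984375), 86.32405853271484) [[513.6995  -84.92906]
 [695.69476 -96.62143]
 [707.68195  89.96338]
 [525.6867  101.65575]]
[284 146  15  23 194] [ 0.49350235 -0.16152895  0.18076334] [ 0.47451557 -0.22110127  0.14671032] [ 0.51138069 -0.15516956  0.19944083]
[262 240  19  33 413] [0.51347219 0.17856844 0.13383755] [0.49926793 0.10105131 0.08280001] [0.53261213 0.2144885  0.14390942]
scene0 5248 (array([ 281,  547,  211,  206,  181,   89,   83,  307, 3165,   43,   55,
         58,   22,    0,    0,    0,    0,    0,    0]), array([0.  , 0.01, 0.02, 0.03, 0.04, 0.05, 0.06, 0.07, 0.08, 0.09, 0.1 ,
       0.11, 0.12, 0.13, 0.14, 0.15, 0.16, 0.17, 0.18, 0.19]))
3304 [ 0.51944574 -0.10988499  0.07600166] [0.71241216 0.10003178 0.09176951]
((614.6143798828125, -9.122200012207031), (210.27891540527344, 185.66929626464844), 86.65396881103516) [[ 515.8014   -108.664024]
 [ 701.1542   -119.50082 ]
 [ 713.42737    90.419624]
 [ 528.0746    101.25642 ]]
[213 129  10  15  83] [ 0.51010955 -0.20637185  0.18298534] [ 0.50541732 -0.21914789  0.15150553] [ 0.51570362 -0.18376487  0.1999398 ]
[319 190  41  16 377] [0.52625573 0.16248599 0.12890093] [0.51326872 0.11051592 0.10208947] [0.53514647 0.21231689 0.144486  ]
```

View pics/side0c.png

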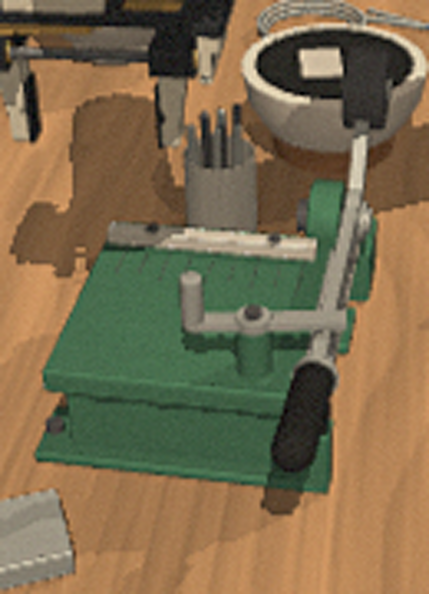

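```bash
ls -la pics
```

```text
total 1652
drwxr-xr-x 2 agent agent   4096 Dec  6 14:55 .
drwxr-xr-x 3 agent agent   4096 Dec  6 14:55 ..
-rw-r--r-- 1 agent agent 269249 Dec  6 14:54 scene0.png
-rw-r--r-- 1 agent agent 359302 Dec  6 14:55 scene0c.png
-rw-r--r-- 1 agent agent 350413 Dec  6 14:54 side0.png
-rw-r--r-- 1 agent agent 349856 Dec  6 14:55 side0c.png
-rw-r--r-- 1 agent agent 347796 Dec  6 14:54 wrist0.png
```

View pics/scene0c.png

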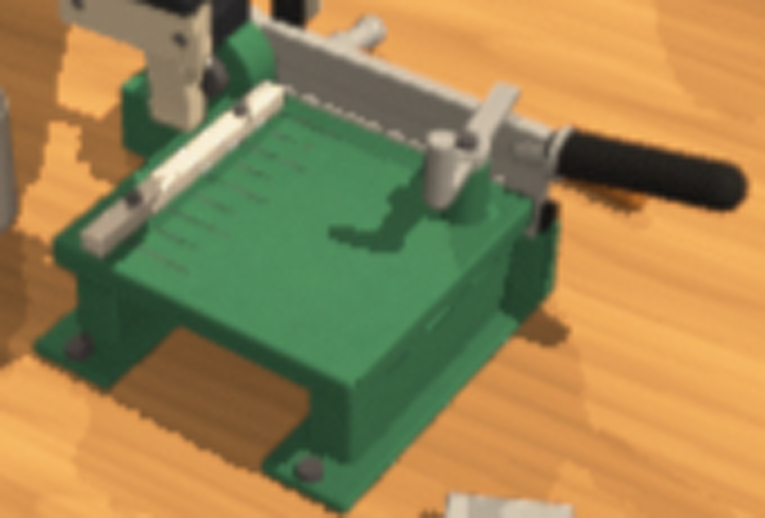

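```bash
cat >> h.py <<'E'
def ray(c,u,v,z):
    f=192/np.tan(np.radians(float(c["vfov"]))/2); E=c["extrinsics"]
    d=E[:3,:3]@np.array([(u-c["cx"])/f,(v-c["cy"])/f,1]); return E[:3,3]+d*(z-E[2,3])/d[2]
E
python3 - <<'E'
from h import *
s=load("side0");c=load("scene0")
def pr(n,a,b,z): print(n,ray(s,a[0]/3.3+180-.3,a[1]/3.3+130-.3,z),ray(c,b[0]/4.5+195-.3,b[1]/4.5+160-.3,z))
pr("pegtop",(190,277),(440,137),.165)
pr("bolt",(254,312),(467,142),.135)
pr("nose end",(350,320),(508,92),.135)
pr("handle tip",(291,458),(735,185),.131)
pr("handle start",(318,368),(572,152),.115)
for n,k in((s,(262,240,19,33)),(c,(319,190,41,16))):
    P=pts(n);x,y,w,h=k
    m=np.zeros((384,512),bool);m[y:y+h,x:x+w]=1
    m&=(n["img"].max(-1)<60)&(P[...,2]>.08)
    d=P[m];
    for a in np.arange(.1,.22,.02):
        e=d[(d[:,1]>a)&(d[:,1]<a+.02)]
        if len(e)>3: print(a,e[:,0].min(),e[:,0].max(),e[:,2].max())
E
```

```text
pegtop [0.59895102 0.07617042 0.165     ] [0.6007632 0.0756932 0.165    ]
bolt [0.55646653 0.0716363  0.135     ] [0.56192197 0.07234237 0.135     ]
nose end [0.49027046 0.07453111 0.135     ] [0.50979696 0.07013521 0.135     ]
handle tip [0.51759889 0.20904526 0.131     ] [0.51596106 0.20694551 0.131     ]
handle start [0.5096864  0.10332511 0.115     ] [0.51607918 0.11401542 0.115     ]
0.1 0.49997357738643466 0.5326121339133842 0.12826588238646153
0.12000000000000001 0.49926792992689223 0.526875433917514 0.13154480327572726
0.14 0.49993266375640394 0.5263516521596149 0.13665518957269107
0.16000000000000003 0.5009805865241592 0.5272450518084658 0.1410826183783639
0.18000000000000002 0.5028636292032065 0.5290325563846647 0.14362642343020027
0.2 0.5038974424850708 0.5301263593913181 0.14390941828291748
0.1 0.5132687156483877 0.5286571566282882 0.12723919287869145
0.12000000000000001 0.5148976532775691 0.5294123521108236 0.13218886141899855
0.14 0.5150827838268011 0.5326448045156503 0.13517839154966338
0.16000000000000003 0.5172198099740886 0.5351464744665896 0.13927384224625206
0.18000000000000002 0.5186070641366741 0.5339167141112683 0.14448599977940346
0.2 0.5186613891266313 0.5333891235059671 0.14302118874428482
```

step_arm(commands=[[[-8,14,0],0],[[-8,14,0],0],[[-8,14,0],0],[[-8,14,0],0],[[-8,14,0],0],[[0,0,0],0],[[0,0,0],0],[[0,0,0],0]], gripper=1, grip_force=5)

```text
time_s: 1.15
tcp_pos: [0.6053, 0.0398, 0.2264]
eef_rot: [180.0, -0.0, -90.0]
contact_force: [0.3, -0.3, -0.4]
gripper_width: 0.0138
```

```bash
cat > snap.py <<'E'
import sys
from plant import r, imaging
import cv2,numpy as np
t=sys.argv[1]; s=r.get_state()
print(s["time_s"],s["tcp_pos"].round(4),s["eef_rot"].round(1),s["contact_force"].round(1),round(s["gripper_width"],4))
x=[]
for n in ["scene","side"]:
    c=imaging.capture(n); np.savez(n+t+".npz",**c); x.append(c)
a=x[0]["img"][80:280,190:370]; b=x[1]["img"][110:310,160:340]
cv2.imwrite(f"pics/v{t}.png",cv2.resize(np.hstack([a,b])[:,:,::-1],None,fx=2.2,fy=2.2,interpolation=cv2.INTER_CUBIC))
E
python3 snap.py 1
```

```text
1.15 [0.6053 0.0398 0.2264] [180.  -0. -90.] [ 0.3 -0.3 -0.4] 0.0138
```

View pics/v1.png

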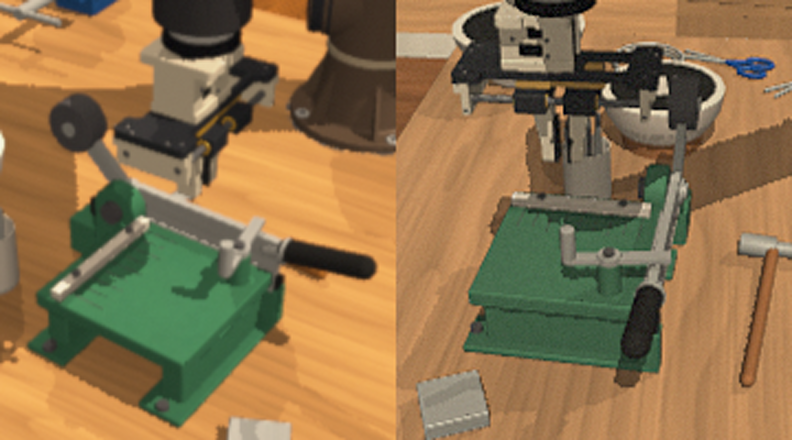

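step_arm(commands=[[[0,0,14],0],[[0,0,14],0],[[0,0,14],0],[[0,0,14],0],[[0,0,13],0],[[0,0,12],0],[[0,0,0],0],[[0,0,0],0]])

```text
time_s: 2.25
tcp_pos: [0.6053, 0.0401, 0.146]
eef_rot: [-180.0, 0.0, -90.0]
contact_force: [-0.7, 0.0, 0.8]
gripper_width: 0.0007
```

```bash
python3 snap.py 2; cat > arc.py <<'E'
import numpy as np
from plant import r
p=r.get_state()["tcp_pos"][:2]*1000; yaw=-90.
piv=np.array([559.,72.]); 
for ph in [5.6]+list(np.arange(10,80,5)):
    a=np.radians(ph); rad=np.array([np.cos(a),np.sin(a)]); t=np.array([-rad[1],rad[0]])
    g=piv+45*rad-17.5*t
    ny=-90+ph-0
    y=np.radians(yaw); X=np.array([np.cos(y),np.sin(y)]); Y=np.array([np.sin(y),-np.cos(y)])
    d=g-p; print(ph,g.round(0),[round(d@X,1),round(d@Y,1)],"twist",-(ny-yaw))
    p=g; yaw=ny
E
python3 arc.py
```

```text
2.25 [0.6053 0.0401 0.146 ] [-180.    0.  -90.] [-0.7  0.   0.8] 0.0007
5.6 [605.  59.] [np.float64(-18.9), np.float64(-0.1)] twist -5.599999999999994
10 [606.  63.] [np.float64(-3.5), np.float64(-1.2)] twist -4.400000000000006
15 [607.  67.] [np.float64(-4.0), np.float64(-1.4)] twist -5
20 [607.  71.] [np.float64(-4.0), np.float64(-1.4)] twist -5
25 [607.  75.] [np.float64(-4.0), np.float64(-1.4)] twist -5
30 [607.  79.] [np.float64(-4.0), np.float64(-1.4)] twist -5
35 [606.  83.] [np.float64(-4.0), np.float64(-1.4)] twist -5
40 [605.  88.] [np.float64(-4.0), np.float64(-1.4)] twist -5
45 [603.  91.] [np.float64(-4.0), np.float64(-1.4)] twist -5
50 [601.  95.] [np.float64(-4.0), np.float64(-1.4)] twist -5
55 [599.  99.] [np.float64(-4.0), np.float64(-1.4)] twist -5
60 [597. 102.] [np.float64(-4.0), np.float64(-1.4)] twist -5
65 [594. 105.] [np.float64(-4.0), np.float64(-1.4)] twist -5
70 [591. 108.] [np.float64(-4.0), np.float64(-1.4)] twist -5
75 [588. 111.] [np.float64(-4.0), np.float64(-1.4)] twist -5
```

View pics/v2.png

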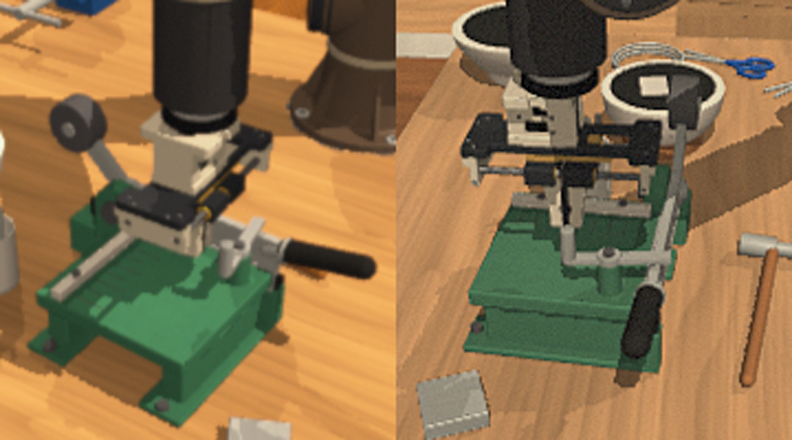

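step_arm(commands=[[[-5,0,0],-1.4],[[-5,0,0],-1.4],[[-5,0,0],-1.4],[[-4,0,0],-1.4],[[-3.5,-1.2,0],-4.4],[[-4,-1.4,0],-5],[[-4,-1.4,0],-5],[[0,0,0],0]])

```text
time_s: 3.35
tcp_pos: [0.606, 0.0711, 0.1455]
eef_rot: [180.0, -0.0, -70.0]
contact_force: [-0.3, -1.0, 0.3]
gripper_width: 0.0004
```

```bash
python3 snap.py 3
```

```text
3.35 [0.606  0.0711 0.1455] [180.  -0. -70.] [-0.3 -1.   0.3] 0.0004
```

View pics/v3.png

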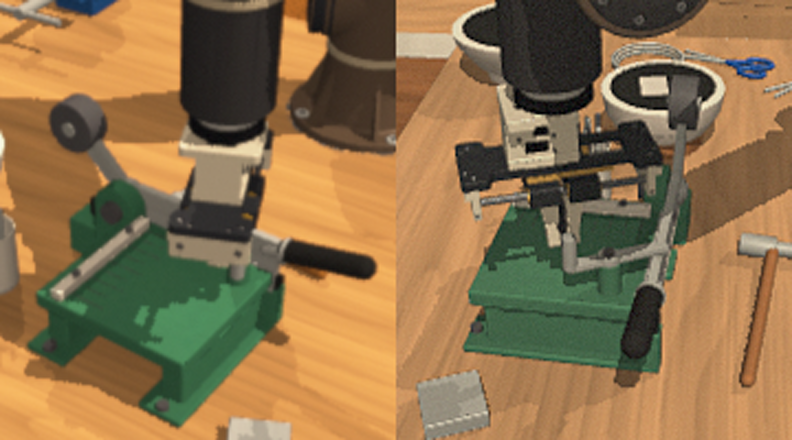

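step_arm(commands=[[[-4,-1.4,0],-5],[[-4,-1.4,0],-5],[[-4,-1.4,0],-5],[[-4,-1.4,0],-5],[[-4,-1.4,0],-5],[[-4,-1.4,0],-5],[[0,0,0],0]])

```text
time_s: 4.32
tcp_pos: [0.6004, 0.0955, 0.1456]
eef_rot: [-180.0, 0.0, -40.1]
contact_force: [-0.5, -0.1, 0.4]
gripper_width: 0.0001
```

```bash
python3 snap.py 4
```

```text
4.325 [0.6004 0.0955 0.1456] [-180.     0.   -40.1] [-0.5 -0.1  0.4] 0.0001
```

View pics/v4.png

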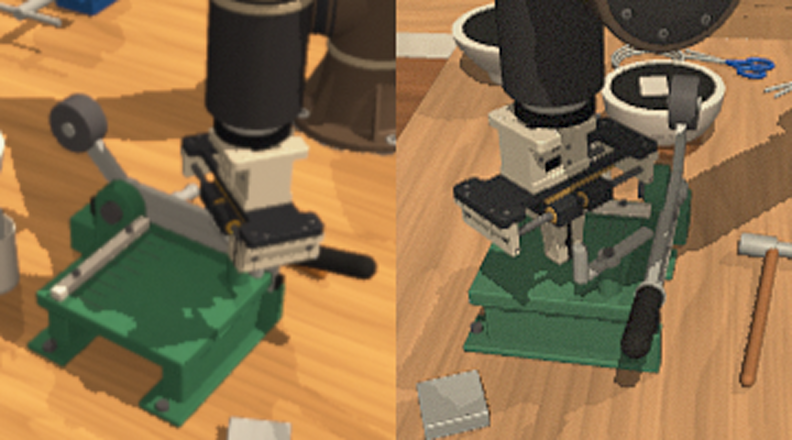

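step_arm(commands=[[[-4,-1.4,0],-5],[[-4,-1.4,0],-5],[[-4,-1.4,0],-5],[[-4,-1.4,0],-5],[[-4,-1.4,0],-5],[[-4,-1.4,0],-5],[[0,0,0],0]])

```text
time_s: 5.3
tcp_pos: [0.5833, 0.1138, 0.1457]
eef_rot: [-180.0, -0.0, -10.1]
contact_force: [-0.2, 0.1, -0.6]
gripper_width: 0.0005
```

```bash
python3 snap.py 5
```

```text
5.3 [0.5833 0.1138 0.1457] [-180.    -0.   -10.1] [-0.2  0.1 -0.6] 0.0005
```

View pics/v5.png

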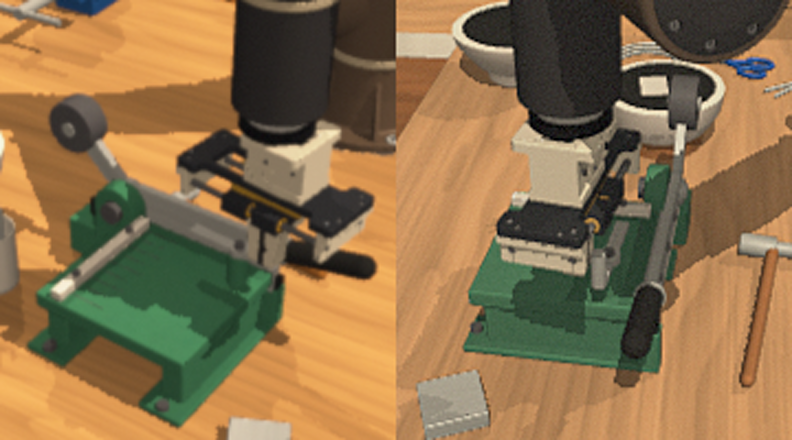

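step_arm(commands=[[[10,0,0],0],[[10,0,0],0],[[0,0,-14],0],[[0,0,-25],0],[[0,0,-25],0],[[0,0,-25],0],[[0,0,0],8.3],[[0,0,0],8.3],[[0,0,0],8.3],[[0,0,0],8.3],[[0,0,0],8.3],[[0,0,0],8.3],[[0,0,0],8.3],[[0,0,0],8.3],[[0,0,0],8.3],[[0,0,0],8.3],[[0,0,0],0]])

```text
time_s: 7.52
tcp_pos: [0.6031, 0.1103, 0.2355]
eef_rot: [-180.0, 0.0, -93.0]
contact_force: [0.1, 0.9, 0.6]
gripper_width: 0.0008
```

```bash
python3 snap.py 6; python3 - <<'E'
from h import *
s=load("side6");c=load("scene6")
for n in (s,c):
    P=pts(n)
    m=(n["img"].max(-1)<60)&(P[...,2]>.09)&(P[...,2]<.15)&(P[...,0]>.48)&(P[...,0]<.56)&(P[...,1]>.1)&(P[...,1]<.25)
    d=P[m]; print(len(d))
    for a in np.arange(.1,.22,.02):
        e=d[(d[:,1]>a)&(d[:,1]<a+.02)]
        if len(e)>3: print(a,e.min(0),e.max(0))
E
```

```text
7.525 [0.6031 0.1103 0.2355] [-180.    0.  -93.] [0.1 0.9 0.6] 0.0008
410
0.1 [0.49994938 0.11129565 0.11926657] [0.52414173 0.11994882 0.12855236]
0.12000000000000001 [0.49935283 0.12059759 0.11688416] [0.52684244 0.13992881 0.1319569 ]
0.14 [0.49997533 0.140161   0.11891911] [0.52649907 0.15984924 0.1370502 ]
0.16000000000000003 [0.50108068 0.16001973 0.12163336] [0.52746667 0.1798604  0.14086926]
0.18000000000000002 [0.50294753 0.18044644 0.12675566] [0.52883241 0.1993694  0.14535622]
0.2 [0.50397076 0.20004209 0.12121651] [0.53025399 0.213755   0.14312468]
377
0.1 [0.51400395 0.11021735 0.10246913] [0.52843579 0.11973671 0.1267879 ]
0.12000000000000001 [0.51314519 0.12022295 0.10592327] [0.53378294 0.13961613 0.13042082]
0.14 [0.51475655 0.14075717 0.10899445] [0.53215246 0.15947662 0.13583623]
0.16000000000000003 [0.51682113 0.16018792 0.11803206] [0.53228554 0.17995307 0.14063812]
0.18000000000000002 [0.51904399 0.18031439 0.12213637] [0.53406651 0.19987413 0.14583258]
0.2 [0.51947024 0.20015502 0.1235995 ] [0.53400384 0.2124189  0.14485927]
```

View pics/v6.png

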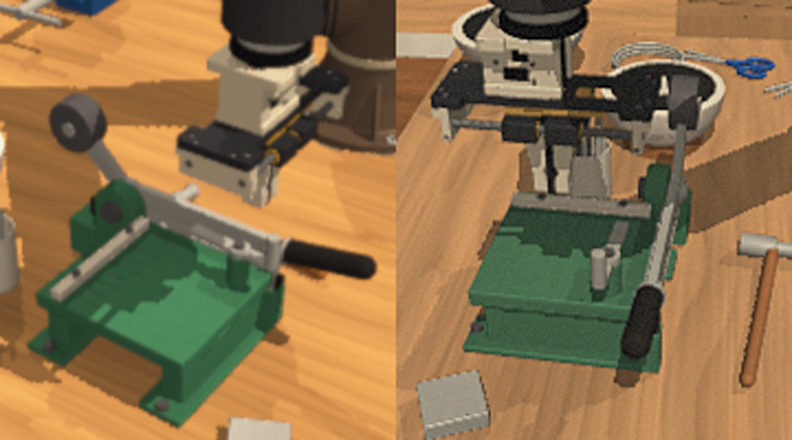

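step_arm(commands=[[[-12.5,9.2,0],0],[[-12.5,9.2,0],0],[[-12.5,9.2,0],0],[[-12.5,9.2,0],0],[[-12.5,9.2,0],0],[[-12.5,9.2,0],0],[[-12.5,9.2,0],0],[[-12.5,9.2,0],0],[[-12.5,9.2,0],0],[[-12.5,9.2,0],0],[[0,0,0],0]])

```text
time_s: 9.0
tcp_pos: [0.517, 0.241, 0.2346]
eef_rot: [-180.0, 0.0, -92.9]
contact_force: [0.3, -0.1, 0.5]
gripper_width: 0.0004
```

step_arm(commands=[[[0,0,20],0],[[0,0,20],0],[[0,0,20],0],[[0,0,20],0],[[0,0,20],0],[[0,0,15],0],[[0,0,10],0],[[0,0,8],0],[[0,0,0],0],[[0,0,0],0]])

```text
time_s: 10.25
tcp_pos: [0.5179, 0.2402, 0.1021]
eef_rot: [-180.0, 0.0, -93.0]
contact_force: [-0.2, -1.2, 0.4]
gripper_width: 0.0004
```

```bash
python3 snap.py 7
```

```text
10.25 [0.5179 0.2402 0.1021] [-180.    0.  -93.] [-0.2 -1.2  0.4] 0.0004
```

View pics/v7.png

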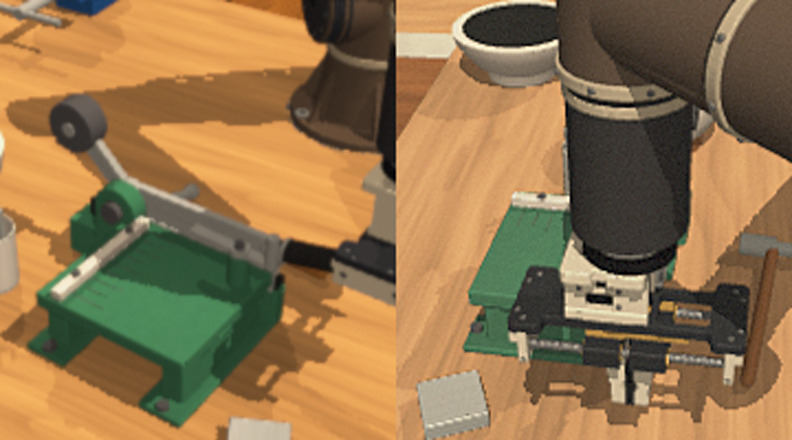

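step_arm(commands=[[[4,0,0],0],[[4,0,0],0],[[4,0,0],0],[[1,0,0],0],[[1,0,0],0],[[0,0,0],0]])

```text
time_s: 11.1
tcp_pos: [0.5169, 0.226, 0.1016]
eef_rot: [-180.0, 0.0, -93.0]
contact_force: [-0.6, -0.0, 0.1]
gripper_width: 0.0007
```

step_arm(commands=[[[1,0,0],0],[[0,0,0],0]])

```text
time_s: 11.35
tcp_pos: [0.5168, 0.225, 0.1015]
eef_rot: [180.0, -0.0, -93.0]
contact_force: [0.2, 0.8, -0.0]
gripper_width: 0.0006
```

step_arm(commands=[[[1,0,0],0],[[0,0,0],0]])

```text
time_s: 11.6
tcp_pos: [0.5168, 0.2241, 0.1016]
eef_rot: [-180.0, 0.0, -93.0]
contact_force: [0.2, 0.9, -0.2]
gripper_width: 0.0006
```

step_arm(commands=[[[1,0,0],0],[[0,0,0],0]])

```text
time_s: 11.85
tcp_pos: [0.5168, 0.2236, 0.1016]
eef_rot: [-180.0, 0.1, -93.0]
contact_force: [-0.7, 3.9, -1.3]
gripper_width: 0.0008
```

step_arm(commands=[[[1,0,0],0],[[0,0,0],0]])

```text
time_s: 12.1
tcp_pos: [0.5169, 0.2234, 0.1018]
eef_rot: [-180.0, 0.1, -93.0]
contact_force: [-2.5, 8.0, -0.7]
gripper_width: 0.0006
```

step_arm(commands=[[[1,0,0],0],[[0,0,0],0]])

```text
time_s: 12.35
tcp_pos: [0.517, 0.2232, 0.102]
eef_rot: [-179.9, 0.2, -93.0]
contact_force: [-3.9, 11.0, 0.1]
gripper_width: 0.0
```

step_arm(commands=[[[0.3,0,-2],0],[[0.3,0,-2],0],[[0.3,0,-2],0],[[0,0,0],0]])

```text
time_s: 12.85
tcp_pos: [0.5169, 0.2225, 0.1081]
eef_rot: [-179.9, 0.2, -93.0]
contact_force: [-3.9, 11.0, 0.8]
gripper_width: 0.0005
```

```bash
python3 snap.py 8
```

```text
12.85 [0.5169 0.2225 0.1081] [-179.9    0.2  -93. ] [-3.9 11.   0.8] 0.0005
```

View pics/v8.png

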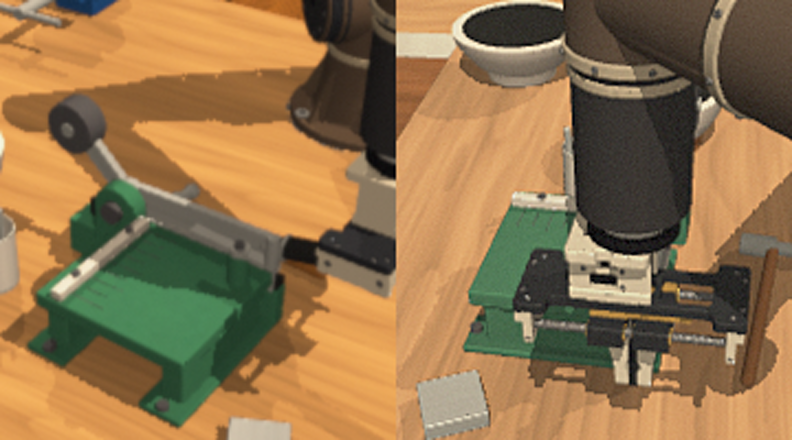

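step_arm(commands=[[[0.4,0,-3],0],[[0.4,0,-3],0],[[0.5,0,-3],0],[[0.5,0,-3],0],[[0,0,0],0]])

```text
time_s: 13.58
tcp_pos: [0.5169, 0.2207, 0.1203]
eef_rot: [-179.9, 0.2, -93.0]
contact_force: [-4.3, 11.7, 0.9]
gripper_width: 0.0002
```

```bash
python3 snap.py 9; python3 - <<'E'
import numpy as np,cv2
for k in "789":
    print(k, dict(np.load("scene%s.npz"%k))["img"][128:150,212:235].max(-1).__lt__(60).nonzero()[1].mean())
i=[np.load("scene%s.npz"%k)["img"][110:230,190:370,::-1] for k in "79"]
cv2.imwrite("pics/cmp9.png",cv2.resize(np.vstack(i),None,fx=2.5,fy=2.5))
E
```

```text
13.575 [0.5169 0.2207 0.1203] [-179.9    0.2  -93. ] [-4.3 11.7  0.9] 0.0002
7 9.873873873873874
8 9.50900900900901
9 8.687782805429864
```

View pics/cmp9.png

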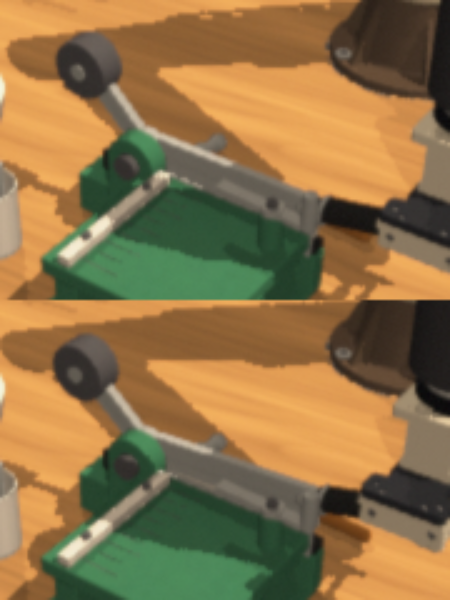

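step_arm(commands=[[[0.9,0,-5],0],[[1.0,0,-5],0],[[1.1,0,-5],0],[[1.2,0,-5],0],[[1.3,0,-5],0],[[1.4,0,-5],0],[[1.5,0,-5],0],[[1.6,0,-5],0],[[0,0,0],0]])

```text
time_s: 14.8
tcp_pos: [0.5167, 0.2113, 0.1609]
eef_rot: [-179.8, 0.3, -93.0]
contact_force: [-4.2, 13.2, 2.5]
gripper_width: 0.0005
```

```bash
python3 snap.py 10
```

```text
14.8 [0.5167 0.2113 0.1609] [-179.8    0.3  -93. ] [-4.2 13.2  2.5] 0.0005
```

View pics/v10.png

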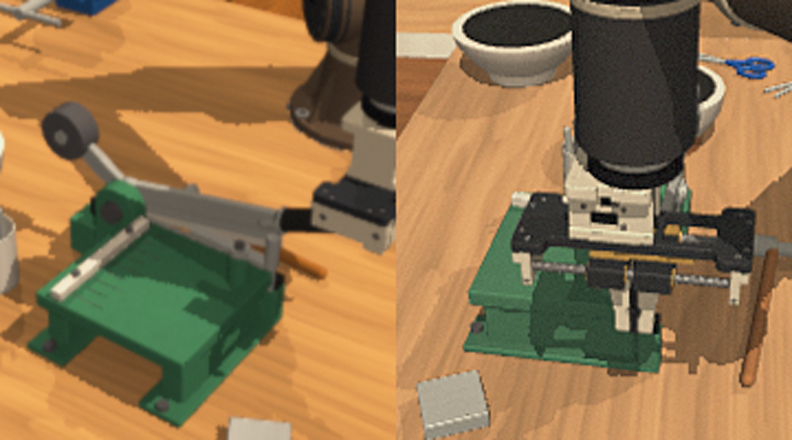

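step_arm(commands=[[[1.3,0,-5],0],[[1.4,0,-5],0],[[1.6,0,-5],0],[[1.7,0,-5],0],[[1.9,0,-5],0],[[2.0,0,-5],0],[[2.2,0,-5],0],[[2.3,0,-5],0],[[2.4,0,-5],0],[[2.5,0,-5],0],[[0,0,0],0]])

```text
time_s: 16.27
tcp_pos: [0.5173, 0.1914, 0.2118]
eef_rot: [-179.7, 0.3, -92.9]
contact_force: [4.2, 8.0, 2.8]
gripper_width: 0.0005
```

```bash
python3 snap.py 11
```

```text
16.275 [0.5173 0.1914 0.2118] [-179.7    0.3  -92.9] [4.2 8.  2.8] 0.0005
```

View pics/v11.png

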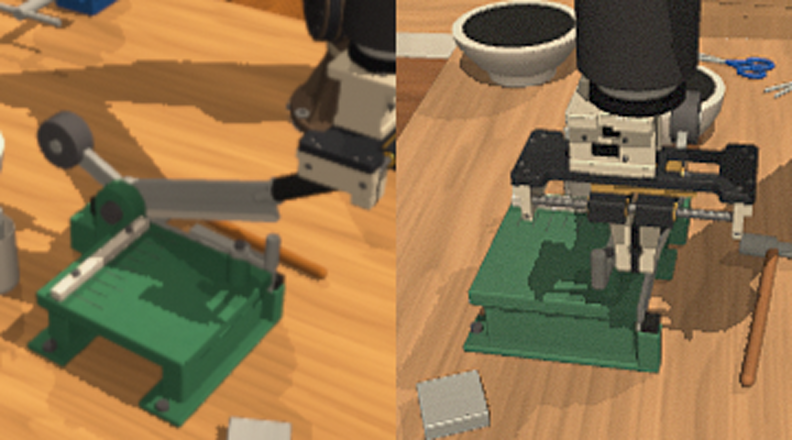

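step_arm(commands=[[[2.6,0,-5],0],[[2.8,0,-5],0],[[2.9,0,-5],0],[[3.1,0,-5],0],[[3.2,0,-5],0],[[3.3,0,-5],0],[[3.5,0,-5],0],[[3.6,0,-5],0],[[3.8,0,-5],0],[[0,0,0],0]])

```text
time_s: 17.62
tcp_pos: [0.5151, 0.1616, 0.2566]
eef_rot: [-179.7, 0.2, -93.0]
contact_force: [1.7, 5.6, 3.1]
gripper_width: 0.0005
```

```bash
python3 snap.py 12
```

```text
17.625 [0.5151 0.1616 0.2566] [-179.7    0.2  -93. ] [1.7 5.6 3.1] 0.0005
```

View pics/v12.png

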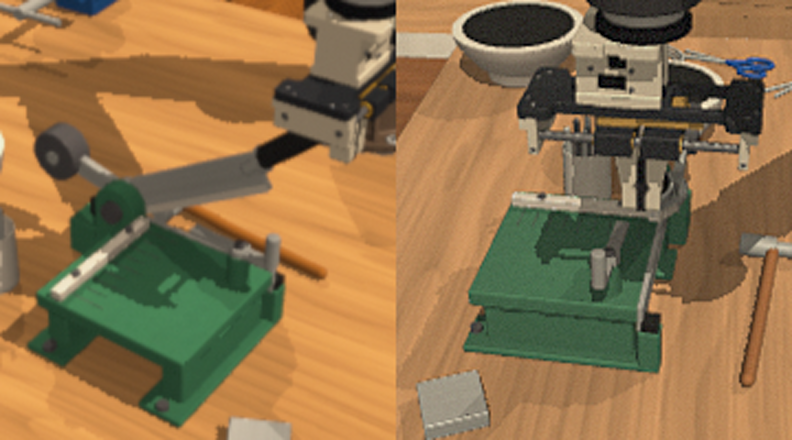

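step_arm(commands=[[[3.9,0,-5],0],[[4.1,0,-5],0],[[4.3,0,-5],0],[[4.6,0,-5],0],[[4.8,0,-5],0],[[5.0,0,-5],0],[[5.2,0,-5],0],[[0,0,0],0],[[0,0,0],0],[[0,0,0],0]])

```text
time_s: 18.98
tcp_pos: [0.5115, 0.1283, 0.2892]
eef_rot: [180.0, -0.0, -93.0]
contact_force: [0.1, 0.2, 0.3]
gripper_width: 0.0003
```

```bash
python3 snap.py 13
```

```text
18.975 [0.5115 0.1283 0.2892] [180.  -0. -93.] [0.1 0.2 0.3] 0.0003
```

View pics/v13.png

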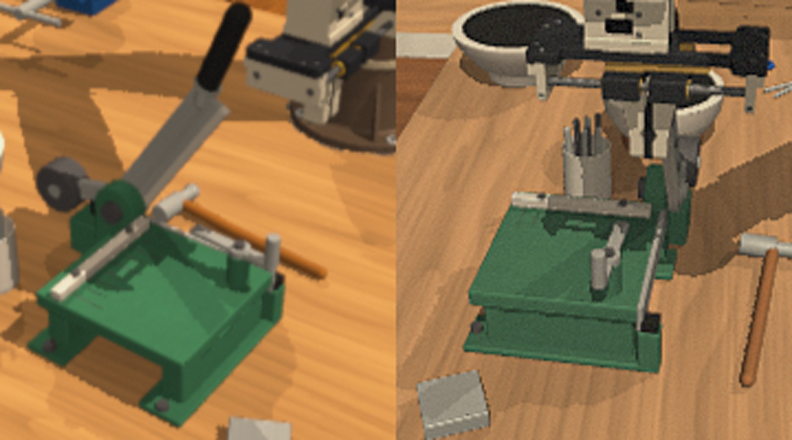

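step_arm(commands=[[[-8,0,0],0],[[-15,0,0],0],[[-15,0,0],0],[[-15,0,0],0],[[-15,0,0],0],[[-12,0,0],0],[[0,0,0],0],[[0,0,0],0],[[0,0,0],0],[[0,0,0],0],[[0,0,0],0],[[0,0,0],0]])

```text
time_s: 20.58
tcp_pos: [0.5159, 0.2082, 0.2896]
eef_rot: [180.0, -0.0, -93.0]
contact_force: [0.5, -0.5, -0.2]
gripper_width: 0.0004
```

```bash
python3 snap.py 14; python3 - <<'E'
from h import *
a=load("scene13");c=load("scene14");z=load("scene0")
P=pts(c); 
for n in(a,c):
    P=pts(n);m=(n["img"].max(-1)<60)&(P[...,2]>.25)&(P[...,0]>.46)&(P[...,0]<.56)&(P[...,1]>-.05)&(P[...,1]<.09)
    d=P[m]; 
    if len(d): 
        o=np.median(d,0); u=np.linalg.svd(d-d.mean(0))[2][0]; print(len(d),o,d.max(0),d.min(0), np.degrees(np.arctan2(abs(u[2]),abs(u[1])))-11)
# bystander diff
s0=load("side0");s=load("side14")
d=cv2.absdiff(s0["img"],s["img"]).max(-1)
for n,(x,y,w,h) in dict(block=(165,275,45,38),hammer=(312,210,40,80)).items(): print(n,d[y:y+h,x:x+w].mean())
cv2.imwrite("pics/both.png",np.hstack([s0["img"][100:320,150:360],s["img"][100:320,150:360]])[:,:,::-1].repeat(1,0))
E
```

```text
20.575 [0.5159 0.2082 0.2896] [180.  -0. -93.] [ 0.5 -0.5 -0.2] 0.0004
430 [0.51806772 0.01906798 0.34114708] [0.52469447 0.04411136 0.39091748] [ 0.50524775 -0.01384553  0.28279435] 57.95849529572901
429 [0.51839738 0.01892554 0.34168147] [0.52388945 0.04295794 0.39078953] [ 0.50246857 -0.01215579  0.28304229] 58.10846244866123
block 6.34561403508772
hammer 16.0596875
```

View pics/v14.png

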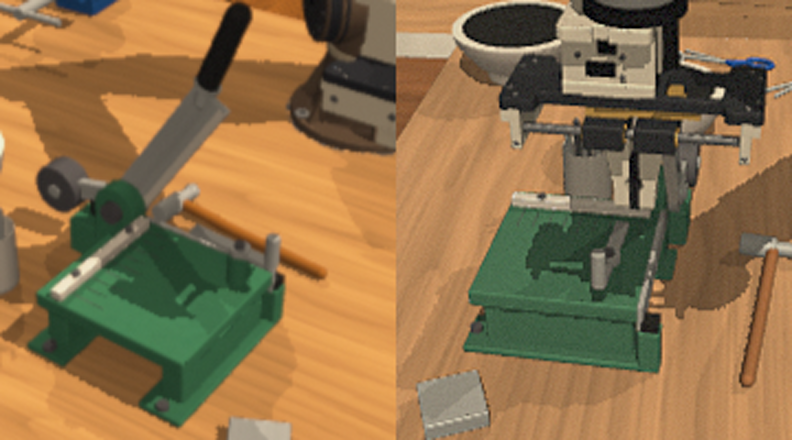

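View pics/both.png

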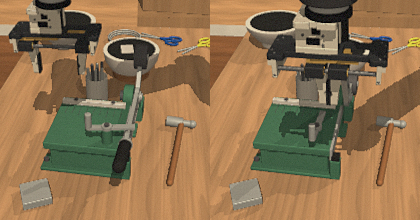

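Arm at about 58° (1.0 rad) and still, catch fully off, bystanders in place, robot clear.

```bash
python3 -c "
from plant import close_job
print(close_job())"
```

```text
the job is handed in; nothing more can be done
None
```

The shear is open: the catch is swung off the blade arm, and the arm is fully raised and holding on its counterweight alone. I handed the job in after about 20.6 s of the 58 s; no verdict is reported.

- **Catch:** I pushed the peg round with the shut fingertips to about 1.4 rad. That angle comes from the finger path; the pictures show the catch parallel to the arm.
- **Handle:** The moves cannot tilt the tool, so I could not get under the grip. I pushed on its rounded free end towards the pivot while rising. The highest force I read was about 14 N, read at the end of each move, and nothing was gripped.
- **Last checks:**
  - The handle measured about 58° (1.0 rad) in two pictures 1.6 s apart, so it was standing still.
  - The force on the tool was near zero, and the tool was about 16 cm clear of the handle.
  - The hammer, block and pot look unmoved in the pictures. I compared these by eye and did not measure them.
  - The pitch bowl was partly hidden by the gripper in the last side view, but the robot never went near it.

No check failed. During the push the tool also showed a sideways force of up to about 4 N, which I did not explain and which went to zero once the arm swung free.

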